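# Stand the fallen king in the tray and lift the tray level

## Robot

A 6-joint arm with a two-finger parallel gripper is mounted at the origin on the work surface. World frame = base frame: x ahead of the robot, y to its left, z up, the work surface at z = 0. Lengths are in m, angles in rad, forces in N, time in s.
With the tool pointing down it reaches from about 0.35 to 0.725 m from the base axis. Payload 4.3 kg.
Tool frame: the origin (TCP) lies at the very end of the fingers, on their centre line; the grasp point (between the pads) lies behind it (ctrl.grip_depth is the z of the grasp point in the tool frame, in m); z points along the fingers, y is the line along which they close (so a half turn about z gives the same grasp; the last joint's range is limited). The gripper opens to 85 mm and grips with 20 to 120 N. Pads are 22 mm wide; open, the fingers measure 114 mm over their backs; the gripper's body (76 mm by 85 mm) begins 54 mm behind the grasp point. The pads swing forward as they close: fully open they stand 13 mm farther back than shut.
Start: joints at [-1.39, 0.377, 0.081, 1.274, 0, 1.46], TCP at [0.165, -0.551, 0.231] pointing down, gripper open.
Joint ranges: [-2.72, 2.72], [-0.84, 1.66], [-1.02, 1.22], [-1.77, 2.12], [-1.37, 1.28], [-3.14, 3.14]. Speed limits (rad/s): [2.57, 2.57, 3.14, 3.14, 3.14, 3.14].

## Interface

Orientations are given as a rotation vector (axis times angle).
In Python, from cell import ctrl, optics gives the robot as it stands. Calls block until the motion is done:
- ctrl.movep(position, orientation): joint-space move of the TCP to a pose.
- ctrl.servo_line(position, speed=0.15, ori=None): straight line of the TCP; ori=None keeps the orientation; speed is the mean speed in m/s.
- ctrl.goto_joints(angles): joint-space move.
- ctrl.move_gripper(opening): finger opening in m; the grip force is fixed at half the most; returns when the fingers have stopped.
- ctrl.pause(seconds).
- ctrl.solve_ik(position, orientation): joint angles nearest the present ones, or None.
- optics.read_camera(name): name is "side" or "top" or "wrist"; returns the picture (420x560x3 uint8, red, green, blue); there is no depth.
- optics.get_calibration(name): a dict with "fx", "fy", "cx", "cy" (pixels), "R" (3x3) and "t" (3): a world point X has camera coordinates R X + t; the wrist camera has in their place "tool_from_camera" (4x4, takes a point from camera to tool coordinates, whose origin is the TCP and whose axes are the flange's). Camera axes: x right, y down, z forward; pixel columns grow to the right and rows downward; lengths in m; the calibration is good to about 2 mm. A picture is of the moment at which its call begins: read the wrist's pose just before it. get_calibration takes no time and is no camera call.
A pose or a line that the arm cannot do raises ctrl.IKError and nothing moves.
- ctrl.finish_job(): hands the job in; it is judged then, once.
Trained networks look in the newest picture that a camera, given by its name, has taken for a name from the list of things; names that differ only in an ending like _2 or _b are one class to them, and where a whole thing is asked for, a point or a joint stands for the part that bears it (a point fixed in the world has none). Each returns a list of dicts, best first, with "p" (0 to 1); they miss things now and then, are a little off and sometimes report something else, mostly with a low value. They report only what shows in the picture. A call takes as long as a camera call. They do not tell look-alikes from the thing itself.
- optics.look_for(camera, thing): "box" ([centre column, centre row, width, height] in pixels, round what is visible of it).
- optics.silhouettes(camera, thing): "pixels" (420x560 bool, what is visible of it) and "box" ([centre column, centre row, width, height] in pixels, round what is visible of it).
- optics.mark_of(camera, thing): "xy" ([column, row] in pixels: a listed point, or the origin of a listed thing).
Readings, each from a call of its own:
- ctrl.read_time_s(): time.
- ctrl.read_qpos(): joint angles.
- ctrl.read_dq(): joint speeds.
- ctrl.read_joint_efforts(): joint torques, N m.
- ctrl.read_tcp_pos(): TCP position.
- ctrl.read_tool_rot(): TCP orientation.
- ctrl.read_ft_force(): force on the tool from outside, world axes, zero at the start.
- ctrl.read_moment(): the same for the moment, N m.
- ctrl.read_width(): finger opening in m.
- ctrl.read_gripper_force(): force on a finger pad.
Only numpy, scipy, OpenCV 4.12 (cv2) and the standard library are available. Lean on these libraries where they do the work, as an engineer would, in place of code of your own. Each camera call takes 0.05 s, during which the arm holds its last target. There are 200 camera calls.

## Task

The chess pieces are being carried back to the shelf: pick up the king that lies toppled on the table, stand it upright on the floor of the wooden carrying tray, on the empty side of the handle (the rook stands on the other side), and let go of it. Then take the tray by its bar handle, lift it straight and level about 12 cm off the table with both pieces still standing in it, and finish holding it there, level and still: do not put it down or let go. Leave the books, clock and potted topiary undisturbed.

Things in the scene. Friction and masses are not known exactly. Their poses are not given: they have to be found in the camera images.
- carrier: Open light-wood carrying tray, loose, 0.3-0.6 kg: 210 mm (x) by 240 mm (y), floor 8 mm thick, rim 6 mm thick with its top 16 mm up. A post (30 x 12 mm) at the middle of each short end, centred 108 mm from the middle, carries a bar handle along y. Origin: centre of the underside, z up. The rook stands on the +x half; the empty -x half faces the robot to within 20 degrees.
- carrier_handle (a point): Middle of the tray's bar handle, 165 mm above the tray's underside. The bar is 18 mm wide (tray x), 24 mm high and free over 200 mm along tray y; flat sides. Axes as the tray's.
- king: Ivory-coloured wooden chess king, 122 mm tall, 0.16 kg: base 48 x 48 x 14 mm, round stem 28 mm thick 32-78 mm up, crown 36 mm thick 84-104 mm up, cross on top. Origin: centre of the base's underside, z from base to cross. It lies on a flat of its base and its crown: z level within 3 degrees, origin 24 mm and stem axis 21 mm above the table, cross towards the robot within 40 degrees.
- rook: Ivory-coloured wooden chess rook, about 0.12 kg, standing loose in the tray: square base 48 x 48 x 14 mm, round tower 40 mm thick, 79 mm tall. Origin: centre of its underside, z up.
- books: Bystander: two closed hardback books, one on the other (a single piece), 150 x 220 x 50 mm. Origin: centre of the underside.
- clock: Bystander: small wooden mantel clock with a round dial, 55 x 130 x 115 mm. Origin: centre of the underside.
- topiary: Bystander: round clipped bush, 116 mm thick, in a white pot, 210 mm tall overall. Origin: centre of the underside.
- table: The wooden table, its top at height 0.
Mind the look-alikes: they are no part of the job. Leave any turquoise look-alike of the king alone. Leave any purple look-alike of the rook alone.

How it is judged:
On the way:
1. the king stands upright and released on the empty half of the tray, opposite the rook, the tray still on the table (angle between king's own z axis and vertical below 0.14 rad and x of king in the frame of carrier between -0.09 and -0.02 m and y of king in the frame of carrier between -0.095 and 0.095 m and z of king in the frame of carrier between 0.003 and 0.013 m and contact force between king and carrier above 0.2 N and contact force between king and the arm below 0.1 N and contact force between king and the fingers below 0.1 N and height (world z) of carrier below 0.01 m and contact force between the fingers and carrier below 0.1 N and linear speed of king below 0.03 m/s), for 0.2 s.
At the end, for the whole second after the job is handed in: Gripper holds the tray, underside over 80 mm above the table, within 0.1 rad of level, still (0.03 m/s, 0.2 rad/s), touching nothing else; king and rook untouched, standing (0.14 rad) on the tray floor, each 20-90 mm from the handle's line on its own side, within 95 mm of the middle lengthwise (angle between each of king, rook's own z axis and vertical below 0.14 rad and x of king in the frame of carrier between -0.09 and -0.02 m and y of king in the frame of carrier between -0.095 and 0.095 m and z of king in the frame of carrier between 0.003 and 0.013 m and contact force between each of king, rook and carrier above 0.2 N and contact force between each of king, rook and the arm below 0.1 N and contact force between each of king, rook and the fingers below 0.1 N and x of rook in the frame of carrier between 0.02 and 0.09 m and y of rook in the frame of carrier between -0.095 and 0.095 m and z of rook in the frame of carrier between 0.003 and 0.013 m and height (world z) of carrier above 0.08 m and angle between carrier's own z axis and vertical below 0.1 rad and linear speed of carrier below 0.03 m/s and angular speed of carrier below 0.2 rad/s and contact force between the fingers and carrier above 2 N and contact force between carrier and table below 0.1 N and contact force between carrier and books below 0.1 N and contact force between carrier and clock below 0.1 N and contact force between carrier and topiary below 0.1 N); the arm keeps its last pose, push and grip.
It fails at once if the tray is tipped by more than 0.3 rad (angle between carrier's own z axis and vertical above 0.3 rad).
It fails at once if the rook is knocked over (angle between rook's own z axis and vertical above 0.5 rad).
It fails at once if a bystander is moved by more than 20 mm (distance of any of books, clock, topiary from where it was at the start of the episode above 0.02 m).
It also fails if it takes over 72 s, if anything falls off the work surface, if the arm or the gripper's body presses on something with over 40 N, if the wrist force passes 120 N, or if a joint passes its speed limit or range.

## Working session

There is one attempt and no reset: what is moved stays moved. The work goes in short steps, each a Python script; the robot and the scene stay as the last script left them, time stands still between calls to the robot, and variables do not carry over. Pictures are saved under pics/ and viewed, at most 10 in all, crops included, and the job is handed in when it is done.

```bash
ls; mkdir -p pics; python3 - <<'E'
from cell import ctrl, optics
import cv2, numpy as np
np.set_printoptions(precision=4,suppress=True)
ims=[]
for c in ("side","top"):
    im=optics.read_camera(c); cv2.imwrite(f"pics/{c}0.png",im[:,:,::-1])
    K=optics.get_calibration(c); print(c,K["fx"],K["fy"],K["cx"],K["cy"]); print(K["R"],K["t"])
    for th in ("king","rook","carrier","books","clock","topiary"):
        print(th,[(np.round(d["xy"],1),round(d["p"],2)) for d in optics.mark_of(c,th)], [(np.round(d["box"]),round(d["p"],2)) for d in optics.look_for(c,th)])
    print("handle",[(np.round(d["xy"],1),round(d["p"],2)) for d in optics.mark_of(c,"carrier_handle")])
print(optics.get_calibration("wrist"),ctrl.grip_depth,ctrl.read_time_s(),ctrl.read_tool_rot())
E
```

```text
pics
side 542.2312043029222 542.2312043029222 278.2543004514333 208.85007253700772
[[-0.7899 -0.6132 -0.0077]
 [-0.3568  0.4697 -0.8075]
 [ 0.4988 -0.6351 -0.5898]] [0.4799 0.3013 1.7408]
king [(array([235.2, 248.2]), 0.85), (array([256.9, 253.6]), 0.78)] []
rook [(array([310.4, 199.7]), 0.53)] [(array([279., 187.,  14.,  20.]), 0.7), (array([313., 195.,  12.,  22.]), 0.49), (array([314., 205.,  78.,  74.]), 0.31)]
carrier [(array([312.7, 214.7]), 0.92), (array([181.9, 303.4]), 0.4)] [(array([312., 202.,  82.,  71.]), 0.91)]
books [(array([324.8, 252.4]), 0.46)] [(array([234., 342.,  87.,  77.]), 0.67)]
clock [(array([347.4, 179. ]), 0.55)] [(array([350., 167.,  12.,  36.]), 0.77)]
topiary [(array([183.2, 299.9]), 0.75)] [(array([178., 278.,  33.,  57.]), 0.77)]
handle [(array([311.4, 180.6]), 0.79)]
top 392.3157543857679 392.3157543857679 279.9206535925112 205.4300942785906
[[-0.0256 -0.9995 -0.0207]
 [-0.9934  0.0278 -0.1113]
 [ 0.1119  0.0177 -0.9936]] [0.0436 0.5721 1.2175]
king [(array([227.3, 186.4]), 0.96), (array([236.5, 215.3]), 0.88)] [(array([242., 229.,  28.,  39.]), 0.93
[... 259 characters left out ...]
,  85.]), 0.86)]
books [(array([133.1, 270.4]), 0.73)] [(array([132., 269.,  79.,  56.]), 0.97)]
clock [(array([437.6, 197.3]), 0.89)] [(array([443., 196.,  50.,  32.]), 0.76)]
topiary [(array([146.9, 193.1]), 0.87)] [(array([133., 187.,  50.,  40.]), 0.71)]
handle [(array([345.8, 201.2]), 0.76), (array([145.8, 192.4]), 0.47), (array([337.7, 206.5]), 0.33)]
{'fx': 375.07484214740555, 'fy': 375.07484214740555, 'cx': 281.59327747195647, 'cy': 210.1023072570927, 'tool_from_camera': array([[ 0.0006, -0.9449, -0.3273,  0.0839],
       [ 1.    ,  0.0008, -0.0004, -0.0001],
       [ 0.0006, -0.3273,  0.9449, -0.1434],
       [ 0.    ,  0.    ,  0.    ,  1.    ]])} -0.0187 1.4 [3.1083 0.4552 0.0001]
```

```bash
python3 - <<'E'
import cv2
a=cv2.imread("pics/top0.png")[110:320,80:480]
cv2.imwrite("pics/topc.png",cv2.resize(a,(800,420),interpolation=cv2.INTER_CUBIC))
E
```

```text
(no output)
```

View pics/topc.png

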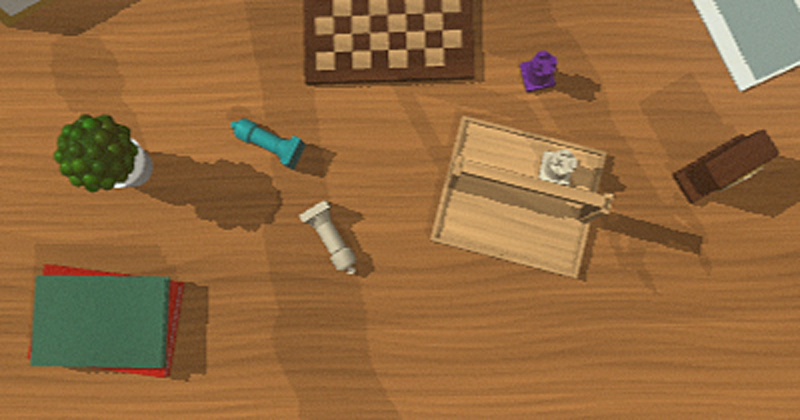

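View pics/side0.png

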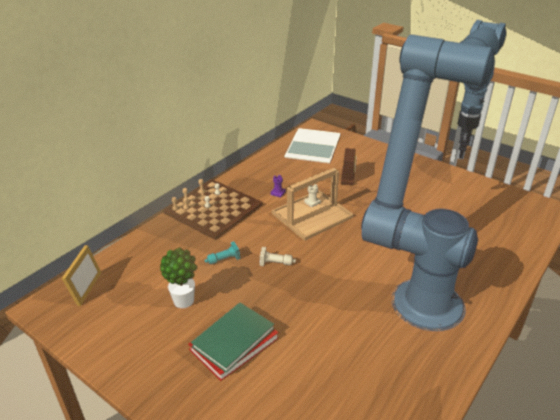

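The ivory king lies at top pixel ~(237,215), i.e. crop (330,238), base up-left and cross down-right. The turquoise look-alike is at (227,186). The ivory rook is in the tray at (359,194) on the far side, and the purple one is at (349,147). I choose the ivory king and check it up close with the wrist camera.

```bash
cat > h.py <<'E'
from cell import ctrl, optics
import cv2, numpy as np
from scipy.spatial.transform import Rotation as Ro
np.set_printoptions(precision=4,suppress=True)
def cam(c):
    K=optics.get_calibration(c)
    if c=="wrist":
        T=np.eye(4); T[:3,:3]=Ro.from_rotvec(ctrl.read_tool_rot()).as_matrix(); T[:3,3]=ctrl.read_tcp_pos()
        W=T@K["tool_from_camera"]; return K,W[:3,:3],W[:3,3]
    return K,K["R"].T,-K["R"].T@K["t"]
def ground(cm,px,z):
    K,R,o=cm; px=np.atleast_2d(px).astype(float)
    d=np.c_[(px[:,0]-K["cx"])/K["fx"],(px[:,1]-K["cy"])/K["fy"],np.ones(len(px))]@R.T
    return o+d*((z-o[2])/d[:,2])[:,None]
def tool(z,y):
    """rotvec with tool z along z and closing line y"""
    z=np.array(z)/np.linalg.norm(z); y=np.array(y)-np.dot(y,z)*z; y/=np.linalg.norm(y)
    return Ro.from_matrix(np.c_[np.cross(y,z),y,z]).as_rotvec()
E
python3 - <<'E'
from h import *
cm=cam("top")
print("king",ground(cm,[[236.5,215.3]],.024),ground(cm,[[255.5,246]],.021))
print("tray corners",ground(cm,np.array([[433,240],[580,277],[465,118],[607,153]])/2+[80,110],.016))
print("rook",ground(cm,[[356.6,192.7]],.008),"handle",ground(cm,[[345.8,201.2],[337.7,206.5]],.165))
b,t=ground(cm,[[236.5,215.3],[255.5,246]],.022); m=(b+t)/2
for yaw in (0,np.pi/2,np.pi,-np.pi/2):
    y=np.array([-np.sin(yaw),np.cos(yaw),0]); r=tool([0,0,-1],y); q=ctrl.solve_ik([m[0],m[1],.22],r); print(yaw,q)
E
```

```text
king [[0.546  0.1684 0.024 ]] [[0.4466 0.1095 0.021 ]]
tray corners [[ 0.4942 -0.0225  0.016 ]
 [ 0.4294 -0.2538  0.016 ]
 [ 0.6912 -0.0806  0.016 ]
 [ 0.627  -0.3073  0.016 ]]
rook [[ 0.6104 -0.2213  0.008 ]] handle [[ 0.565  -0.1615  0.165 ]
 [ 0.5505 -0.1379  0.165 ]]
0 [ 0.1499  0.2598 -0.1133  1.1977  0.      0.1499]
1.5707963267948966 [ 0.1499  0.2598 -0.1133  1.1977  0.     -1.4209]
3.141592653589793 [ 0.1499  0.2598 -0.1133  1.1977  0.     -2.9917]
-1.5707963267948966 [ 0.1499  0.2598 -0.1133  1.1977  0.      1.7207]
```

```bash
python3 - <<'E'
from h import *
D=[0,0,-1]; r0=tool(D,[0,1,0])
ctrl.movep([.25,-.5,.34],r0)
ctrl.movep([.53,-.17,.36],r0)
cm=cam("wrist"); im=optics.read_camera("wrist"); cv2.imwrite("pics/w_tray.png",im[:,:,::-1])
for n,z in (("carrier",0),("carrier_handle",.165),("rook",.008)):
    d=optics.mark_of("wrist",n); print(n,[(e["xy"],round(e["p"],2),ground(cm,e["xy"],z)[0]) for e in d[:3]])
s=optics.silhouettes("wrist","rook"); print([(e["box"],e["p"]) for e in s])
ctrl.movep([.49,.14,.2],r0)
cm=cam("wrist"); im=optics.read_camera("wrist"); cv2.imwrite("pics/w_king.png",im[:,:,::-1])
d=optics.mark_of("wrist","king"); print([(e["xy"],round(e["p"],2),ground(cm,e["xy"],.024)[0]) for e in d[:3]])
for e in optics.silhouettes("wrist","king"):
    v,u=np.nonzero(e["pixels"]); print(e["box"],e["p"],len(v),im[v,u].mean(0))
    P=ground(cm,np.c_[u,v],.022)[:,:2]; c=P.mean(0); w,V=np.linalg.eigh(np.cov((P-c).T)); a=V[:,1]*np.sign(-V[0,1])
    s=(P-c)@a; p=(P-c)@[-a[1],a[0]]
    print("c",c,"axis",a,"ends",c+a*s.min(),c+a*s.max(),"len",np.ptp(s),"w",p.min(),p.max())
    for k in np.arange(0,.13,.01):
        m=(s-s.min()>=k)&(s-s.min()<k+.01)
        if m.any(): print(int(k*1000),(p[m].min()+p[m].max())/2*1000,np.ptp(p[m])*1000)
np.save("cmk.npy",np.c_[cm[1],cm[2]])
print(ctrl.read_qpos(),ctrl.read_time_s())
E
```

```text
carrier [([289.3, 172.4], 0.61, array([ 0.564 , -0.1602,  0.    ]))]
carrier_handle [([289.7, 212.9], 0.95, array([ 0.5645, -0.1631,  0.165 ]))]
rook [([243.9, 204.5], 0.92, array([ 0.6077, -0.2232,  0.008 ])), ([261.3, 298.7], 0.68, array([ 0.7586, -0.2018,  0.008 ]))]
[([259.4, 316.5, 40.2, 56.7], 0.68), ([240.8, 224.9, 36.7, 32.8], 0.62), ([54.7, 208.3, 106.6, 98.1], 0.45)]
[([336.8, 324.4], 0.94, array([0.6396, 0.1953, 0.024 ])), ([311.5, 246.0], 0.89, array([0.5528, 0.1675, 0.024 ]))]
[361.6, 335.1, 80.1, 76.8] 0.77 2979 [ 32.852  129.6593 123.4075]
c [0.6551 0.2161] axis [-0.629  -0.7774] ends [0.6978 0.2688] [0.6295 0.1845] len 0.10844840663520927 w -0.0301738866969311 0.04007994395295923
0 -0.5503414487918652 8.56776379972123
10 -4.330772361763392 13.626515751246487
20 -5.7427624096979 19.578992568487994
30 -6.122979701578369 27.94917815326399
40 -6.248673953434322 34.445292064054605
50 7.360093869154654 60.03559499006024
60 9.839765332146746 60.480357241624965
70 9.733754603860532 59.444169267548745
80 2.2021491564988107 57.85297687822747
90 -3.273895925401024 53.79998154306015
100 -7.067486049378884 45.41114458597562
[ 0.1518  0.2565 -0.1682  1.1444 -0.0002  0.1536] 6.9917
```

View pics/w_tray.png

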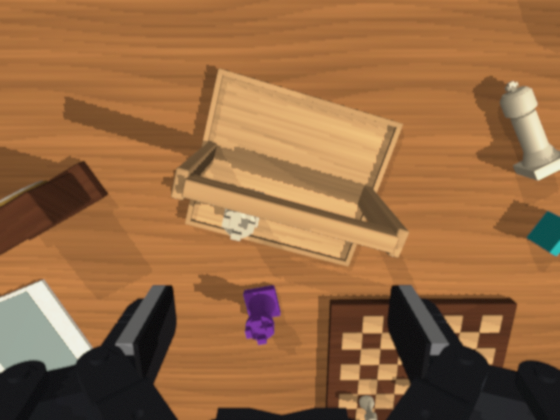

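View pics/w_king.png

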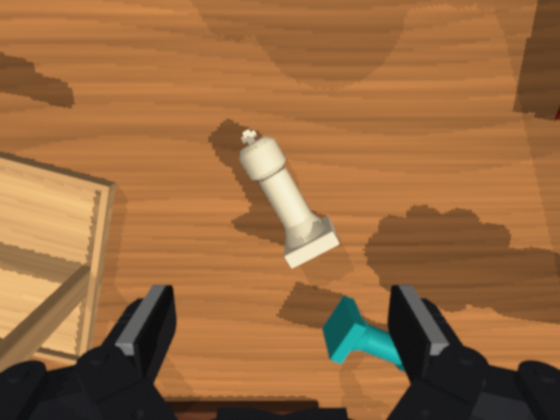

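Both pictures agree. The ivory king has its cross tip at (249,131) and its base at ~(312,245), and the tray's empty half faces the robot with rim corners (219,70), (401,125), (350,264) and (187,222). Next I plan the pick and place with the tool tilted.

```bash
cat > plan.py <<'E'
from h import *
M=np.load("cmk.npy"); cmk=(optics.get_calibration("wrist"),M[:,:3],M[:,3])
stem,cross=ground(cmk,[[288.5,201],[249,133]],.021)[:,:2]
k=np.r_[cross-stem,0]; k/=np.linalg.norm(k)
tip=ground(cmk,[[248,130]],.021)[0]
org=(np.array([.5528,.1675,.021])+tip-.122*k)/2; 
org[:2]=stem+k[:2]*np.dot(org[:2]-stem,k[:2]); org[2]=.021
side=np.cross([0,0,1],k)
TR=np.array([.562,-.165,0]); yaw=-.28
tx=np.array([np.cos(yaw),np.sin(yaw),0]); ty=np.array([-np.sin(yaw),np.cos(yaw),0])
G=.057; DEP=.015   # grip height on the king, distance TCP-king axis
def pick(a,sg):
    z=-np.sin(a)*k+np.cos(a)*np.array([0,0,-1]); return org+G*k+DEP*z, tool(z,sg*side)
def place(a,sg,pos,psi):
    h=np.array([np.cos(psi),np.sin(psi),0]); z=np.array([0,0,-np.sin(a)])+np.cos(a)*h
    # king upright: k->Z, down->h ; side = Z x k = -(down x k) -> -(h x Z)
    return pos+np.array([0,0,G])+DEP*z, tool(z,sg*-np.cross(h,[0,0,1]))
E
python3 - <<'E'
from plan import *
print("stem,cross",stem,cross,"k",k,"tip",tip,"tip-122k",tip-.122*k,"org",org)
KP=TR-.052*tx+.035*ty+[0,0,.008]; print(KP)
for a in (.5,.6,.7,.8):
  for sg in (1,-1):
    p,r=pick(a,sg); q1=ctrl.solve_ik(p,r); q1b=ctrl.solve_ik(p-.1*Ro.from_rotvec(r).as_matrix()[:,2],r)
    o=[]
    for psi in (-.6,-.28,0,.3):
        p2,r2=place(a,sg,KP,psi); o.append((psi,ctrl.solve_ik(p2,r2),ctrl.solve_ik(p2+[0,0,.12],r2) is not None))
    print(a,sg,p,q1,q1b is not None); [print("   ",*x) for x in o]
# tray
K=optics.get_calibration("wrist"); R0=Ro.from_rotvec(tool([0,0,-1],[0,1,0])).as_matrix(); 
T=np.eye(4);T[:3,:3]=R0;T[:3,3]=[.53,-.17,.36];W=T@K["tool_from_camera"]
C=ground((K,W[:3,:3],W[:3,3]),[[219,70],[401,125],[350,264],[187,222]],.016); print(C,C.mean(0), C[1]-C[0],C[2]-C[3],C[3]-C[0],C[2]-C[1])
E
```

```text
stem,cross [0.5096 0.1458] [0.4488 0.1118] k [-0.873  -0.4877  0.    ] tip [0.4463 0.111  0.021 ] tip-122k [0.5528 0.1705 0.021 ] org [0.5524 0.1697 0.021 ]
[ 0.5217 -0.117   0.008 ]
0.5 1 [0.5089 0.1454 0.0078] [ 0.0249  0.2503 -0.9793 -0.1091  0.2252  2.7089] True
    -0.6 None False
    -0.28 None False
    0 None False
    0.3 None False
0.5 -1 [0.5089 0.1454 0.0078] [ 0.0249  0.2503 -0.9793 -0.1091  0.2252 -0.4327] True
    -0.6 None False
    -0.28 None False
    0 None False
    0.3 None False
0.6 1 [0.51   0.146  0.0086] None False
    -0.6 None False
    -0.28 None False
    0 None False
    0.3 None False
0.6 -1 [0.51   0.146  0.0086] None False
    -0.6 None False
    -0.28 None False
    0 None False
    0.3 None False
0.7 1 [0.5111 0.1466 0.0095] None False
    -0.6 None False
    -0.28 None False
    0 None False
    0.3 None True
0.7 -1 [0.5111 0.1466 0.0095] None False
    -0.6 None False
    -0.28 None False
    0 None False
    0.3 None True
0.8 1 [0.512  0.1471 0.0105] None False
    -0.6 None True
    -0.28 None False
    0 None True
    0.3 None True
0.8 -1 [0.512  0.1471 0.0105] None False
    -0.6 None True
    -0.28 None False
    0 None True
    0.3 None True
[[ 0.4332 -0.2459  0.016 ]
 [ 0.4988 -0.0174  0.016 ]
 [ 0.6962 -0.0706  0.016 ]
 [ 0.6313 -0.3011  0.016 ]] [ 0.5649 -0.1588  0.016 ] [0.0656 0.2285 0.    ] [ 0.0649  0.2305 -0.    ] [ 0.198  -0.0552  0.    ] [ 0.1974 -0.0531  0.    ]
```

```bash
sed -i 's/TR=.*/TR=np.array([.564,-.161,0]); yaw=-.274/;' plan.py; sed -i 's/; yaw=-.274; yaw=-.28/; yaw=-.274/' plan.py; python3 - <<'E'
from plan import *
print(TR,yaw)
for a in (.3,.4,.5,.55):
  p,r=pick(a,1); b=Ro.from_rotvec(r).as_matrix()[:,2]
  print(a,"pick",ctrl.solve_ik(p,r),ctrl.solve_ik(p-.08*b,r) is not None, ctrl.solve_ik(p+[0,0,.12],r) is not None)
  for psi in np.arange(-3.1,3.1,.2):
    for x,y in ((-.055,.04),(-.055,0),(-.055,-.05)):
      KP=TR+x*tx+y*ty+[0,0,.009]
      p2,r2=place(a,1,KP,psi); q=ctrl.solve_ik(p2,r2); q2=ctrl.solve_ik(p2+[0,0,.1],r2)
      if q is not None and q2 is not None: print("   %.1f"%psi,y,np.array(q))
E
```

```text
[ 0.564 -0.161  0.   ] -0.274
0.3 pick [ 0.0837  0.2957 -0.766   0.2345  0.1224  2.7328] True True
   -2.3 -0.05 [-0.0685  1.2485  0.5175  1.9437 -0.8546  2.7783]
   -2.1 0.04 [ 0.1088  1.2279  0.4722  1.9069 -0.8748  2.7623]
   -2.1 0 [ 0.0525  1.1823  0.3737  1.8202 -0.9243  2.7192]
   -2.1 -0.05 [-0.0214  1.1316  0.2693  1.7127 -0.9878  2.6534]
   -1.9 0.04 [ 0.1547  1.1112  0.2265  1.6701 -1.0078  2.6294]
   -1.9 0 [ 0.0954  1.0635  0.1289  1.563  -1.0563  2.5626]
   -1.9 -0.05 [ 0.0166  1.0046  0.0163  1.4136 -1.117   2.4546]
   -1.7 0.04 [ 0.1912  0.9815 -0.029   1.3547 -1.1354  2.414 ]
   -1.7 0 [ 0.1275  0.9239 -0.1383  1.1959 -1.1785  2.2972]
   -1.7 -0.05 [ 0.0422  0.847  -0.2794  0.9483 -1.2266  2.1006]
   -1.5 0.04 [ 0.2146  0.8184 -0.3352  0.8511 -1.2391  2.0264]
   -1.5 0 [ 0.145   0.7497 -0.4758  0.5805 -1.262   1.8172]
   -1.5 -0.05 [ 0.0505  0.6779 -0.6584  0.1691 -1.2701  1.5023]
   -1.3 0.04 [ 0.2198  0.6604 -0.7217  0.0255 -1.2666  1.3999]
   -1.3 0 [ 0.1417  0.6404 -0.8637 -0.3276 -1.245   1.157 ]
   -1.3 -0.05 [ 0.0346  0.6615 -1.007  -0.7454 -1.1912  0.8873]
  
[... 8167 characters left out ...]
94  1.2611  0.8629 -2.343 ]
   1.3 0.04 [-0.7675  0.833  -0.1005  1.2981  0.8473 -2.3744]
   1.3 0 [-0.8274  0.8716 -0.0273  1.3831  0.8093 -2.4429]
   1.3 -0.05 [-0.897   0.9234  0.0753  1.4855  0.7626 -2.5158]
   1.5 0.04 [-0.7215  0.9375  0.1024  1.515   0.7455 -2.5399]
   1.5 0 [-0.7785  0.9729  0.1724  1.5849  0.7047 -2.5932]
   1.5 -0.05 [-0.8455  1.0227  0.2747  1.6739  0.6551 -2.6511]
   1.7 0.04 [-0.669   1.0356  0.3005  1.6985  0.6373 -2.6704]
   1.7 0 [-0.724   1.069   0.3689  1.7584  0.5951 -2.7136]
   1.7 -0.05 [-0.7893  1.1184  0.4735  1.8395  0.5439 -2.7617]
   1.9 0.04 [-0.612   1.1305  0.4983  1.8605  0.5259 -2.7778]
   1.9 0 [-0.6655  1.1627  0.5661  1.9138  0.483  -2.8143]
```

```bash
python3 - <<'E'
from plan import *
p,r=pick(.5,1); b=Ro.from_rotvec(r).as_matrix()[:,2]
ctrl.move_gripper(.065)
ctrl.movep(p-.08*b,r)
ctrl.servo_line(p,.08)
ctrl.move_gripper(0)
print("w",ctrl.read_width(),ctrl.read_gripper_force(),ctrl.read_ft_force(),ctrl.read_tcp_pos()-p)
ctrl.servo_line(p+[0,0,.14],.12)
print("w",ctrl.read_width(),ctrl.read_time_s(),ctrl.read_ft_force())
optics.read_camera("side"); im=optics.read_camera("side")
KP=TR-.055*tx+.035*ty+[0,0,.008]
for h in (.14,.1):
    p2,r2=place(.5,1,KP+[0,0,h],-1.3)
    if ctrl.solve_ik(p2,r2) is not None: break
ctrl.movep(p2,r2); print(h,ctrl.read_tcp_pos()-p2)
a=optics.read_camera("side")[120:280,220:400]; t=optics.read_camera("top")[150:270,270:430]
cv2.imwrite("pics/hov.png",np.hstack([cv2.resize(a,(450,400)),cv2.resize(t,(350,400))])[:,:,::-1])
print(ctrl.read_width(),ctrl.read_time_s())
E
```

```text
w 0.02608969246019488 58.46013396978378 [-2.9641 -1.9671  5.4136] [ 0.0003 -0.0002  0.0006]
w 0.02629756192749163 12.375 [ 0.8115  0.1456 -0.4987]
0.14 [-0.      0.0002 -0.0004]
0.02644315653717026 13.8083
```

View pics/hov.png

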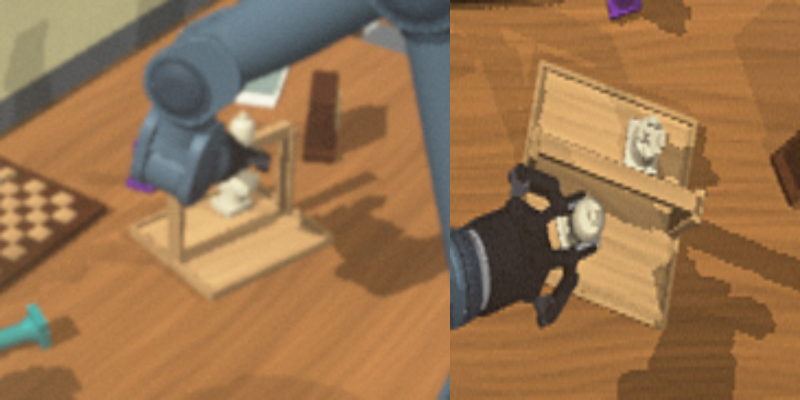

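The picture shows the king hanging upright over the empty half, but the left knuckle is close to the handle end. I'll turn the heading further away from the bar before lowering.

```bash
python3 - <<'E'
from plan import *
ok=None
for psi in (-1.05,-1.1,-1.15,-1.2):
    for y in (.035,.025):
        KP=TR-.058*tx+y*ty+[0,0,.008]
        P=lambda h: place(.5,1,KP+[0,0,h],psi)
        b=Ro.from_rotvec(P(0)[1]).as_matrix()[:,2]
        t=[(P(.13)[0]),(P(.0)[0]),P(-.003)[0],P(0)[0]-.08*b,P(0)[0]-.04*b]
        if all(ctrl.solve_ik(x,P(0)[1]) is not None for x in t): ok=(psi,y); break
    if ok: break
print(ok)
p,r=P(.13); ctrl.movep(p,r)
ctrl.pause(.3); f0=ctrl.read_ft_force()
ctrl.servo_line(P(.03)[0],.1); print(ctrl.read_ft_force()-f0)
for h in (.012,.008,.006,.004,.002,.000,-.002,-.003):
    ctrl.servo_line(P(h)[0],.04); ctrl.pause(.1); f=ctrl.read_ft_force()-f0; print(h,f,ctrl.read_tcp_pos()-P(h)[0])
    if f[2]>2: break
a=optics.read_camera("side")[120:280,220:400]; t=optics.read_camera("top")[150:270,270:430]
cv2.imwrite("pics/low.png",np.hstack([cv2.resize(a,(450,400)),cv2.resize(t,(350,400))])[:,:,::-1])
print(ctrl.read_width(),ctrl.read_time_s())
E
```

```text
(-1.1, 0.035)
[0.2121 0.4916 0.5162]
0.012 [0.0872 0.0568 1.3428] [ 0.0001 -0.      0.0001]
0.008 [0.3897 0.4599 1.0636] [-0. -0. -0.]
0.006 [ 0.2534 -0.3969  0.6818] [-0. -0. -0.]
0.004 [0.8067 1.5376 1.0802] [-0. -0. -0.]
0.002 [0.6842 1.0033 3.7793] [0.0003 0.     0.0003]
0.026304375165428474 18.0
```

View pics/low.png

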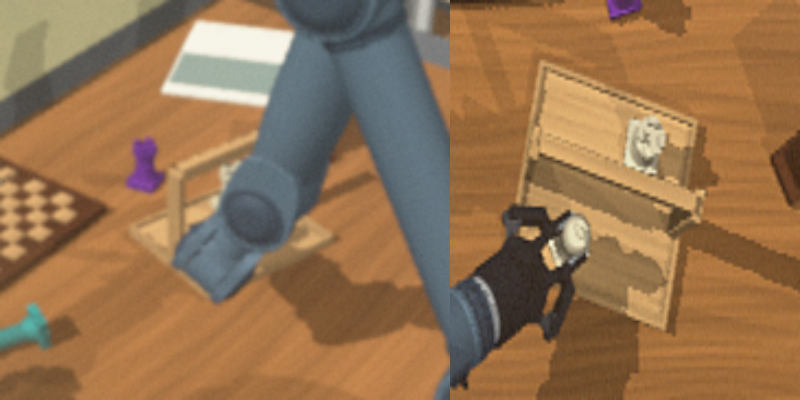

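The king has touched down on the empty half, clear of the rim and bar, so I release it and back out.

```bash
python3 - <<'E'
from plan import *
KP=TR-.058*tx+.035*ty+[0,0,.008]
p,r=place(.5,1,KP+[0,0,.002],-1.1); b=Ro.from_rotvec(r).as_matrix()[:,2]
ctrl.servo_line(p-[0,0,.001],.02)
ctrl.move_gripper(.055); ctrl.pause(.2)
ctrl.servo_line(p-.08*b,.1)
ctrl.servo_line(p-.08*b+[0,0,.1],.15)
r0=tool([0,0,-1],ctrl_y:=[0,1,0])
ctrl.movep([.45,-.1,.33],r0)
cm=cam("wrist"); im=optics.read_camera("wrist"); cv2.imwrite("pics/w2.png",im[:,:,::-1])
for n,z in (("carrier",0),("carrier_handle",.165),("rook",.008),("king",.008)):
    d=optics.mark_of("wrist",n)
    for e in d[:3]:
        g=ground(cm,e["xy"],z)[0]; print(n,e["xy"],round(e["p"],2),g,(g-TR)@tx,(g-TR)@ty)
np.save("cm2.npy",np.c_[cm[1],cm[2]]); print(ctrl.read_time_s())
for q in [tool([0,0,-1],tx),tool([0,0,-1],-tx)]: print(ctrl.solve_ik(TR+[0,0,.147],q),ctrl.solve_ik(TR+[0,0,.267],q))
E
```

```text
carrier [234.0, 236.1] 0.64 [ 0.5649 -0.1641 -0.    ] 0.0017426967627191918 -0.0027383100803969338
carrier_handle [213.2, 301.8] 0.71 [ 0.5624 -0.164   0.165 ] -0.0007399581566448133 -0.0033546979955782577
rook [192.8, 265.7] 0.94 [ 0.6058 -0.2216  0.008 ] 0.05662340661939656 -0.047046530474833696
rook [213.7, 357.7] 0.62 [ 0.7609 -0.2018  0.008 ] 0.20063178770946702 0.013982755098760392
rook [273.5, 202.4] 0.56 [ 0.5141 -0.1098  0.008 ] -0.061916067828199604 0.035819666345173994
king [272.7, 205.0] 0.91 [ 0.5176 -0.1108  0.008 ] -0.05820350513084722 0.03575722447216317
king [500.2, 290.3] 0.88 [0.6444 0.2099 0.008 ] -0.02290899497930969 0.3788132234368757
22.2833
[-0.3862  0.4356 -0.0516  1.0836  0.      1.4586] [-0.3862  0.3975  0.2026  1.3758  0.      1.4586]
[-0.3862  0.4356 -0.0516  1.0836  0.     -1.683 ] [-0.3862  0.3975  0.2026  1.3758  0.     -1.683 ]
```

View pics/w2.png

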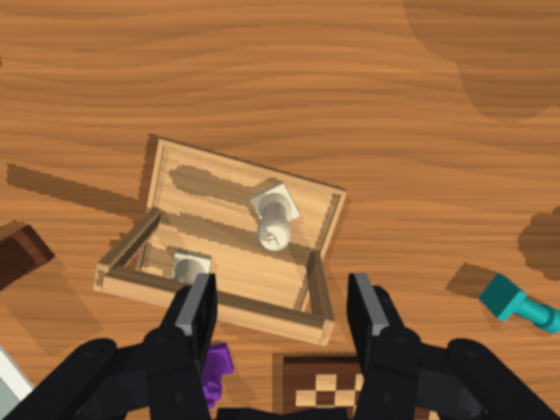

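The king stands in the empty half (base ~(272,205), tray coordinates -58, +36 mm) and the rook is still upright at (193,265). Now I take the handle.

```bash
python3 - <<'E'
from plan import *
H=np.array([.564,-.162,0]); r=tool([0,0,-1],tx)
ctrl.move_gripper(.06)
ctrl.movep(H+[0,0,.27],r); f0=ctrl.read_ft_force()
ctrl.servo_line(H+[0,0,.148],.08); print(ctrl.read_ft_force()-f0)
ctrl.move_gripper(0); ctrl.pause(.3)
print("w",ctrl.read_width(),ctrl.read_gripper_force(),ctrl.read_ft_force()-f0)
ctrl.servo_line(H+[0,0,.168],.03); ctrl.pause(.3)
print("w",ctrl.read_width(),ctrl.read_ft_force()-f0,ctrl.read_moment(),ctrl.read_time_s())
a=optics.read_camera("side")[100:280,220:400]; t=optics.read_camera("top")[130:280,250:430]
cv2.imwrite("pics/lift.png",np.hstack([cv2.resize(a,(400,400)),cv2.resize(t,(400,334))[:400] if 0 else cv2.resize(t,(400,400))])[:,:,::-1])
E
```

```text
[-0.0223  0.0305  1.2769]
w 0.017131352451680997 60.61517000198364 [ 4.4427 -0.287   0.4409]
w 0.016876211451538958 [ 0.3062  0.0216 -6.669 ] [-0.0145 -0.0494  0.0081] 27.65
```

View pics/lift.png

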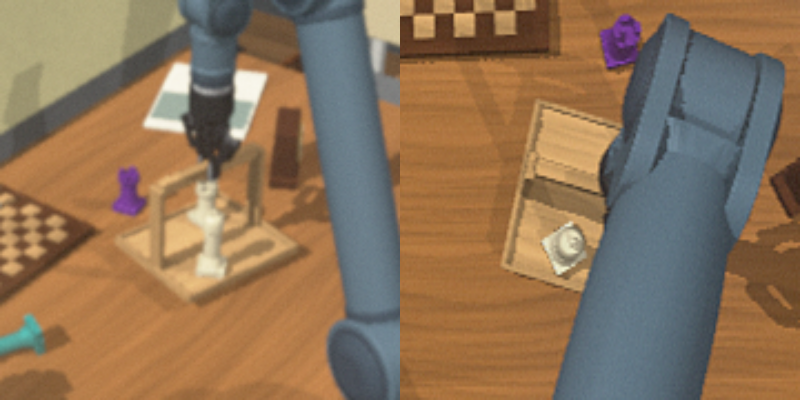

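The tray is off the table and level, with both pieces standing (king at (212,245) in the left pane, rook behind it). I lift it the rest of the way.

```bash
python3 - <<'E'
from plan import *
H=np.array([.564,-.162,.268])
ctrl.servo_line(H,.04); ctrl.pause(.8)
print(ctrl.read_width(),ctrl.read_ft_force(),ctrl.read_moment(),ctrl.read_tcp_pos()-H,abs(np.array(ctrl.read_dq())).max(),ctrl.read_time_s())
a=optics.read_camera("side")[70:280,210:410]
cv2.imwrite("pics/fin.png",cv2.resize(a,(570,600))[:,:,::-1])
E
```

```text
0.01721368506126357 [ 0.3159  0.3405 -7.6435] [ 0.0707 -0.0271  0.0002] [-0.  0.  0.] 0.002353095153984294 31.2
```

View pics/fin.png

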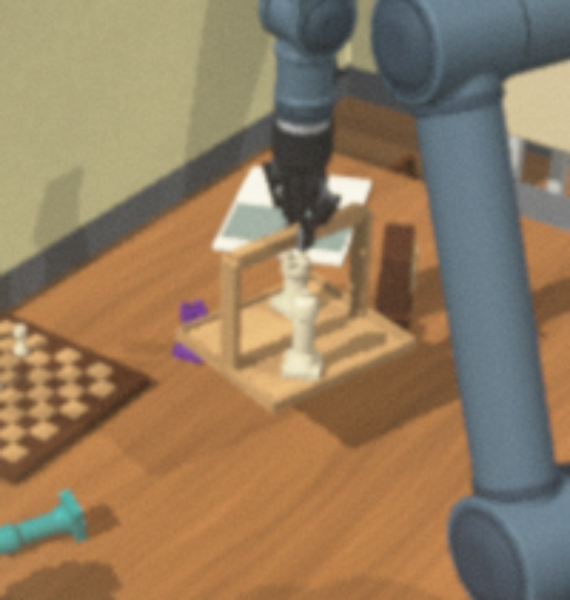

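The tray hangs level and still, about 12 cm up. The king at (302,335) and the rook at (295,280) are both standing.

```bash
python3 -c "
from cell import ctrl
print(ctrl.finish_job())"
```

```text
the job is handed in; nothing more can be done
None
```

The king stands released on the tray's empty half, and the arm is holding the tray level and still about 12 cm up, with king and rook upright in the last picture; I handed the job in at about 31 s, and no verdict came back.

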